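# Close, latch and start the loaded centrifuge

### The job

The loaded centrifuge stands with its lid open: with your fingertips push the lid down until it is fully shut (do not slam it), then push the sliding latch sideways all the way across over the lid's tab, and then press the wide start key down and let it go. Touch and push only: do not open the lid further, do not press the small round stop button, and leave the tubes, rubber sleeve, tray and other things around where they are.

Things in the scene. Friction and masses are not known exactly. Their poses are not given: they have to be found in the camera images.
- centrifuge: White benchtop centrifuge, fixed to the bench, 280 (x) x 200 (y) x 120 mm high. Origin: centre of its underside, on the bench; x points from its front (robot side) to its back, y to its left seen from the robot side, z up. Its flat front deck, 120 mm above the bench, spans x -140 to -36 mm and carries the latch, the start key, the stop button and a rubber sleeve; behind the deck is the bowl, under the lid. Yaw varies up to 0.35 rad either way.
- lid_hinge (a point): Middle of the lid's hinge line, at x +125, y 0, z 121 mm in the centrifuge frame; this point turns with the lid. The hinge line is parallel to the centrifuge's y.
- lid_edge (a point): Middle of the lid's free front edge, on its outer (upper) face, 160 mm from the hinge line. The lid is a flat white slab 160 long x 180 wide x 14 mm thick, whose underside is in the hinge plane; a steel tab 30 mm wide, 5 mm thick sticks out 16 mm from the middle of its front edge. When shut its outer face is level, 135 mm above the bench.
- lid (a joint): Lid angle, rad: 0 shut (a stop), grows as the front edge swings up and back; starts 0.6 to 1.2. Its stiff hinge stays where it is left and takes 0.1 to 0.35 N m to push down, about 1 to 6 N at the free edge.
- latch_top (a point): Centre of the top of the latch's black round thumb post, 16 mm across, which rises from 10 to 38 mm above the deck on a low steel carriage 28 mm long (y), 22 mm wide (x) and 10 mm high. It runs at x -68 mm in the centrifuge frame, along y.
- latch (a joint): Latch position, m, along the centrifuge's +y: 0 is fully latched (an end stop; the post at y 0, its catch over the lid's tab), 0.045 fully open. Starts 0.032 to 0.045; to latch, push the post towards the centrifuge's -y. Stays where left; about 1.5 N of friction.
- start_key_top (a point): Centre of the top face of the wide rectangular start key, 36 (y) x 24 (x) mm, standing 10 mm above the deck at x -112, y -30 mm in the centrifuge frame.
- start_key (a joint): Start key travel, m: 0 up, 0.006 fully down; a spring returns it; fully down takes about 5 N.
- stop_button (a joint): Travel, m, of the small round stop button, 16 mm across, 8 mm above the deck at x -112, y -82 mm in the centrifuge frame; 0 up, 0.004 down. Not to be pressed.
- sleeve: Loose black rubber tube sleeve, a cylinder 22 mm across and 28 mm high, standing on the deck near its front left corner; origin at the centre of its underside.
- tray: Loose shallow steel tray 250 x 170 x 25 mm on the bench to the left of the centrifuge; origin at the centre of its underside.
- tube_lying_a: Loose clear tube with green cap, 100 mm long, 16 mm across, lying in the tray; origin under its middle.
- tube_lying_b: A second such tube lying in the tray.
- tube_a: Such a tube, 100 mm long, standing in a white rack 50 x 110 x 50 mm to the right of the centrifuge, its top 110 mm above the bench; origin at its foot.
- tube_b: A second tube standing in that rack.
- jar: Loose glass jar 60 mm across, 75 mm high, on the bench at the right front of the centrifuge; origin at the centre of its underside.
- packet: Loose flat paper carton 70 x 110 x 22 mm on the bench in front of the centrifuge; origin at the centre of its underside.

How it is judged:
By the outcome, as a careful person would: the job done as asked, in the order asked, and still so for the second after the job is handed in, with the robot touching nothing.
It also fails if it takes over 42 s, if anything falls off the work surface, if the arm or the gripper's body presses on something with over 40 N, if the wrist force passes 120 N, or if a joint passes its speed limit or range.

### The arm

A 7-joint arm with a two-finger parallel gripper is mounted at the origin on the work surface. World frame = base frame: x ahead of the robot, y to its left, z up, the work surface at z = 0. Lengths are in m, angles in rad, forces in N, time in s.
With the tool pointing down it reaches from about 0.4 to 0.85 m from the base axis. Payload 4.5 kg.
Tool frame: the origin (TCP) lies on the centre line of the jaws, within the pads' length; the fingertips stand 8 mm ahead of it and the grasp point (between the pads) lies 11 mm behind it; z points along the fingers, x is the direction in which the jaws open and shut, and the axes are right-handed (so a half turn about z gives the same grasp; the last joint's range is limited). The gripper opens to 88 mm and grips with 3 to 60 N. Pads are 18 mm wide; open, the fingers measure 123 mm over their backs; the gripper's body (75 mm by 187 mm) begins 45 mm behind the grasp point.
Start: joints at [-1.109, 0.689, -0.195, 1.565, 0.157, 0.902, -0.215], TCP at [0.259, 0.569, 0.247] pointing down, gripper open.
Joint ranges: [-3.01, 3.01], [-0.46, 2.08], [-1.47, 1.51], [0.13, 2.56], [-1, 4.14], [0.04, 2.09], [-2.66, 2.66]. Speed limits (rad/s): [2.57, 2.57, 3.14, 3.14, 3.14, 3.14, 3.14].

### API

Orientations are given as a unit quaternion [x, y, z, w].
In Python, from plant import r gives the robot as it stands.
- The arm moves only by the shell command python3 -m pendant 'ROWS' [FORCE]. ROWS is JSON, a list of rows, each a list of 3 entries, a list of its own where there are three numbers: the turn, a rotation vector about the tool's x, y, z in rad, then the shift along the tool's x, y, z in m, then the opening, from 0 (shut) to 1 (fully open). In form: [[[wx, wy, wz], [tx, ty, tz], claw], ...]. A call has 1 to 10 rows; each row is the pose to reach, as a shift and turn from the pose commanded when the call began, along the tool's axes at that moment; what a row does not reach only later rows make up. A row lasts 1/10 s, in which the tool goes at most 50 mm and 8.59 degrees, less where a joint would pass 70% of its speed; a pose out of reach is approached as far as the arm can. A call with a gripper value outside its range is refused whole. The fingers move at their own pace and stop on an object; FORCE is the grip in N (left out, the last holds). Time passes only in rows, so rows that repeat a pose let the fingers close. It gives the time, the measured TCP pose, the force and the opening at its end, in the units of the state.
- r.get_state(): the state, without advancing time (a new reading comes with each control period).
- r.snapshot(name): name is "side" or "top"; returns a dict with "image" (384x512x3 uint8, red, green, blue), "mtx" (3x3 intrinsics, pixels), "R" (3x3) and "t" (3): a world point X has camera coordinates R X + t. Camera axes: x right, y down, z forward; pixel columns grow to the right and rows downward; lengths in m; the calibration is good to about 2 mm. A picture is of the moment at which its call begins. There is no depth.
- r.finish_job(): hands the job in, once; it reports no verdict.
The state is a dict: "clock": time; "q": joint angles; "qd": joint speeds; "joint_torque": joint torques, N m; "tool_pos": TCP position; "eef_rot": TCP orientation; "contact_force": force on the tool from outside, world axes, zero at the start; "moment": the same for the moment, N m; "opening": opening from 0.0 (shut) to 1.0 (fully open).
Only numpy, scipy, OpenCV 4.12 (cv2) and the standard library are available. Lean on these libraries where they do the work, as an engineer would, in place of code of your own. Each camera call takes 0.05 s, during which the arm holds its last target. There are 200 camera calls.

## Working session

There is one attempt and no reset: what is moved stays moved. The work goes in short steps, Python scripts to look and compute and a shell command to move; the robot and the scene stay as the last step left them, time stands still between calls to the robot, and variables do not carry over. Pictures are saved under pics/ and viewed, about 8 in all and at most 12, crops included, and the job is handed in when it is done.

```bash
ls; mkdir -p pics; python3 - <<'E'
from plant import r
import cv2,numpy as np
s=r.get_state();print({k:np.round(v,3).tolist() for k,v in s.items()})
for n in("side","top"):
    d=r.snapshot(n);cv2.imwrite(f"pics/{n}0.png",d["image"][:,:,::-1]);np.savez(f"{n}.npz",**{k:d[k] for k in("mtx","R","t")})
    print(n,np.round(-np.array(d["R"]).T@d["t"],3),np.round(d["R"],3).tolist(),d["mtx"][0][0])
a=[cv2.resize(cv2.imread(f"pics/{n}0.png"),None,fx=1.5,fy=1.5) for n in("side","top")]
for n,i in zip(("side","top"),a):cv2.imwrite(f"pics/{n}0b.png",i)
E
```

```text
pics
{'clock': 0.0, 'q': [-1.109, 0.69, -0.194, 1.566, 0.157, 0.902, -0.215], 'qd': [-0.0, 0.0, -0.0, 0.001, 0.0, -0.001, 0.001], 'joint_torque': [-0.0, -52.757, -1.267, -15.344, -0.052, 0.006, 0.0], 'tool_pos': [0.259, 0.568, 0.246], 'eef_rot': [0.841, 0.541, -0.001, 0.001], 'contact_force': [-0.097, 0.261, -0.188], 'moment': [-0.014, -0.02, -0.031], 'opening': 1.0}
side [ 0.445 -0.77   0.817] [[0.99, -0.137, -0.016], [-0.1, -0.631, -0.769], [0.095, 0.764, -0.639]] 447.8977314327356
top [0.416 0.05  1.184] [[0.029, -1.0, -0.004], [-0.99, -0.028, -0.14], [0.14, 0.008, -0.99]] 427.5197000413255
```

View pics/side0b.png

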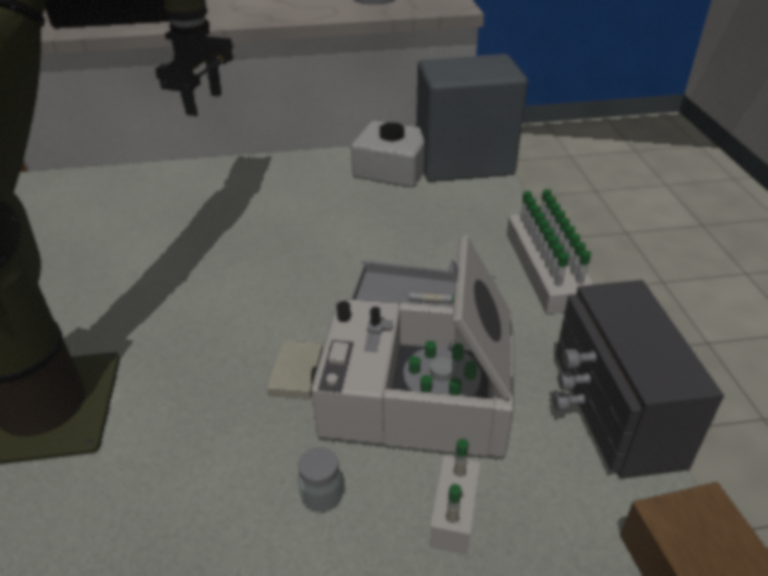

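View pics/top0b.png

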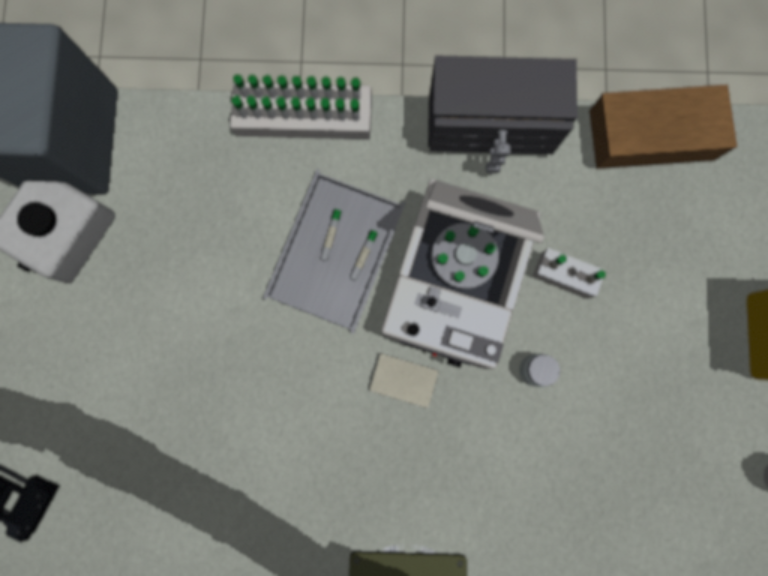

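The side and top views both show the lid open by about 1 rad. In the top view (1.5x) the latch post is at about (431,300), the sleeve at (412,329) and the start key at (461,340).

```bash
python3 - <<'E'
import cv2
for n,(x,y,w,h) in {"side":(200,155,150,150),"top":(245,115,125,135)}.items():
    i=cv2.imread(f"pics/{n}0.png")[y:y+h,x:x+w]
    cv2.imwrite(f"pics/{n}0c.png",cv2.resize(i,None,fx=4,fy=4,interpolation=cv2.INTER_CUBIC))
E
```

```text
(no output)
```

View pics/side0c.png

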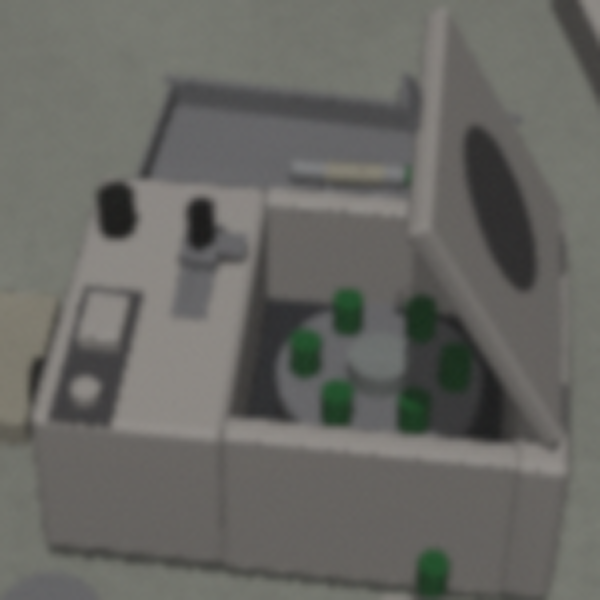

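View pics/top0c.png

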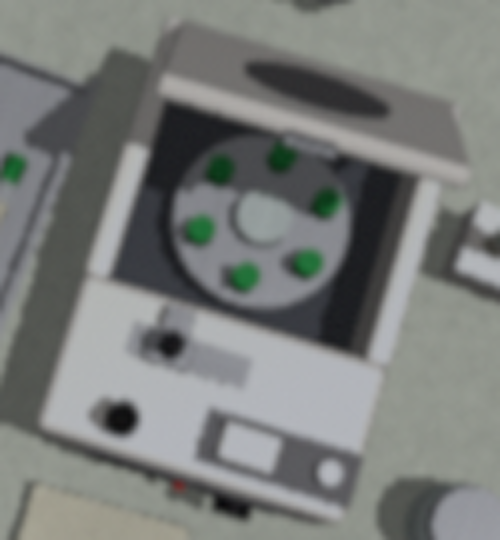

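The crops show the deck corners, key, stop button, latch post and lid edges clearly. I'll fit the centrifuge pose, lid angle and latch position to both views.

```bash
cat > h.py <<'E'
import numpy as np
from scipy.optimize import least_squares
C={n:dict(np.load(f"{n}.npz")) for n in("side","top")}
def proj(n,X):
    c=C[n];p=c["mtx"]@(c["R"]@X+c["t"]);return p[:2]/p[2]
def world(p,P):
    x,y,a=p[:3];c,s=np.cos(a),np.sin(a)
    return np.array([x+c*P[0]-s*P[1],y+s*P[0]+c*P[1],P[2]])
def lid(th,d,y,h):
    return np.array([.125-d*np.cos(th)+h*np.sin(th),y,.121+d*np.sin(th)+h*np.cos(th)])
E
cat > fit.py <<'E'
from h import *
T={(-.14,.1,.12):(42,425),(-.14,-.1,.12):(342,515),(-.112,-.03,.13):(250,447),(-.112,-.082,.128):(331,472),(-.036,.1,.12):(88,280),(-.036,-.1,.12):(382,370),'post':(170,344),('l',.16,.09,.014):(163,76),('l',.16,-.09,.014):(463,166)}
S={(-.14,-.1,.12):(40,425),(-.112,-.03,.13):(105,318),(-.112,-.082,.128):(85,386),(-.036,-.1,.12):(228,425),(-.036,.1,.12):(265,192),(.14,-.1,.12):(565,465),'post':(202,205),('l',.16,.09,.014):(450,12),('l',.16,-.09,.014):(432,232)}
def res(p):
    o=[]
    for n,D,of in(("top",T,(245,115)),("side",S,(200,155))):
        for k,v in D.items():
            P=np.array([-.068,p[4],.158]) if k=='post' else lid(p[3],*k[1:]) if k[0]=='l' else np.array(k)
            o+=list(proj(n,world(p,P))-((np.array(v)+.5)/4-.5+of))
    return np.array(o)
f=least_squares(res,[.65,-.05,-.25,.9,.04],loss='soft_l1')
print(np.round(f.x,4));print(np.round(res(f.x).reshape(-1,2),1).tolist())
np.save("p.npy",f.x)
E
python3 fit.py
```

```text
[ 0.5869 -0.0756 -0.2727  1.0598  0.0363]
[[-1.7, 1.0], [0.8, 2.6], [0.2, 0.1], [0.2, 0.2], [-0.9, -2.3], [2.2, -1.3], [0.3, -0.4], [-1.2, -0.7], [2.7, 0.5], [-3.0, -1.3], [-0.1, -0.5], [0.4, 0.7], [-0.3, 3.3], [1.2, -1.6], [2.6, 1.4], [-0.3, -0.4], [-1.0, -2.5], [-0.0, -1.6]]
```

```bash
cat >> h.py <<'E'
from scipy.spatial.transform import Rotation as Ro
def to_tool(s,p,P,yaw=None):
    "shift in current tool axes to bring TCP to centrifuge point P; turn about tool z"
    R=Ro.from_quat(s["eef_rot"]).as_matrix();d=R.T@(world(p,P)-s["tool_pos"])
    yv=np.array([-np.sin(p[2]),np.cos(p[2]),0]);a=R.T@yv
    return np.round(d,4),round(float(np.arctan2(a[1],a[0])),3)
def cent(s,p):
    d=np.array(s["tool_pos"])-[p[0],p[1],0];c,n=np.cos(p[2]),np.sin(p[2])
    return np.round([c*d[0]+n*d[1],-n*d[0]+c*d[1],d[2]],4)
E
python3 - <<'E'
from h import *
from plant import r
p=np.load("p.npy");s=r.get_state()
print(to_tool(s,p,[.105,0,.36]),world(p,[.105,0,.36]))
# sleeve top centre z .148 from top view
u=np.array([(110+.5)/4-.5+245,(418)/4+115]);
f=lambda q:proj("top",world(p,[q[0],q[1],.148]))-((np.array([120,417])+.5)/4-.5+[245,115])
print(least_squares(f,[-.1,.06]).x)
E
```

```text
(array([-0.4337,  0.669 , -0.1132]), -0.155) [ 0.68800317 -0.10387005  0.36      ]
[-0.11945372  0.0525395 ]
```

```bash
python3 -m pendant '[[[0,0,0],[0,0,-0.05],0],[[0,0,-0.155],[-0.02,0.03,-0.08],0],[[0,0,-0.155],[-0.22,0.34,-0.113],0],[[0,0,-0.155],[-0.22,0.34,-0.113],0],[[0,0,-0.155],[-0.22,0.34,-0.113],0],[[0,0,-0.155],[-0.22,0.34,-0.113],0],[[0,0,-0.155],[-0.22,0.34,-0.113],0],[[0,0,-0.155],[-0.22,0.34,-0.113],0],[[0,0,-0.155],[-0.22,0.34,-0.113],0],[[0,0,-0.155],[-0.22,0.34,-0.113],0]]' 20
python3 - <<'E'
from h import *
from plant import r
p=np.load("p.npy");s=r.get_state()
print(to_tool(s,p,[.105,0,.36]),s["opening"])
E
```

```text
clock: 1.1
tool_pos: [0.4801, 0.2216, 0.3597]
eef_rot: [0.799, 0.601, -0.001, 0.002]
contact_force: [-0.6, -0.6, -0.1]
opening: 0.117
(array([-0.2551,  0.2899,  0.001 ]), -0.008) 0.11714167559670632
```

```bash
python3 -m pendant '[[[0,0,0],[-0.255,0.29,0],0],[[0,0,0],[-0.255,0.29,0],0],[[0,0,0],[-0.255,0.29,0],0],[[0,0,0],[-0.255,0.29,0],0],[[0,0,0],[-0.255,0.29,0],0],[[0,0,0],[-0.255,0.29,0],0],[[0,0,0],[-0.255,0.29,0],0],[[0,0,0],[-0.255,0.29,0],0],[[0,0,0],[-0.255,0.29,0],0],[[0,0,0],[-0.255,0.29,0],0]]'
python3 - <<'E'
from h import *
from plant import r
import cv2
p=np.load("p.npy");d=r.snapshot("side");s=r.get_state()
print(to_tool(s,p,[.105,0,.25]),cent(s,p),s["opening"])
a=d["image"][90:290,190:390,::-1]
print(proj("side",np.array(s["tool_pos"])))
cv2.imwrite("pics/s1.png",cv2.resize(a,None,fx=3,fy=3,interpolation=cv2.INTER_CUBIC))
E
```

```text
clock: 2.1
tool_pos: [0.6877, -0.0966, 0.3586]
eef_rot: [0.797, 0.604, -0.0, -0.001]
contact_force: [-1.4, 0.9, -0.6]
opening: 0.006
(array([-0.0085,  0.0031,  0.109 ]), 0.001) [0.1021 0.0084 0.3591] 0.0035056036801214626
[336.24418294 140.92170745]
```

View pics/s1.png

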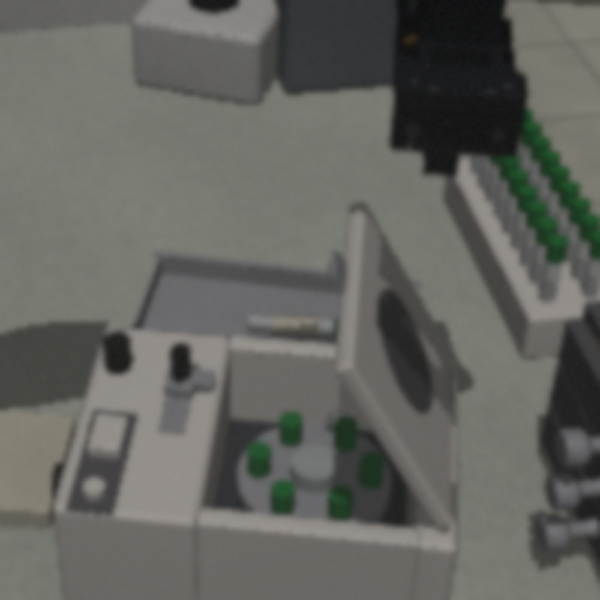

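The picture shows the gripper (fingertips near (440,170)) above and behind the lid, with room to spare. I'll lower it behind the lid's outer face.

```bash
python3 -m pendant '[[[0,0,0],[-0.008,0.003,0.05],0],[[0,0,0],[-0.008,0.003,0.105],0],[[0,0,0],[-0.008,0.003,0.105],0],[[0,0,0],[-0.008,0.003,0.105],0],[[0,0,0],[-0.008,0.003,0.105],0]]'
python3 - <<'E'
from h import *
from plant import r
import cv2
p=np.load("p.npy");d=r.snapshot("side");s=r.get_state()
print(to_tool(s,p,[.0802,0,.2536]),cent(s,p))
a=d["image"][140:260,240:380,::-1]
cv2.imwrite("pics/s2.png",cv2.resize(a,None,fx=4,fy=4,interpolation=cv2.INTER_CUBIC))
E
```

```text
clock: 2.65
tool_pos: [0.6903, -0.1036, 0.2578]
eef_rot: [0.796, 0.605, 0.002, 0.001]
contact_force: [-0.3, 0.2, 0.8]
opening: -0.001
(array([-0.0006, -0.0273,  0.0043]), 0.001) [0.1074 0.0006 0.2581]
```

View pics/s2.png

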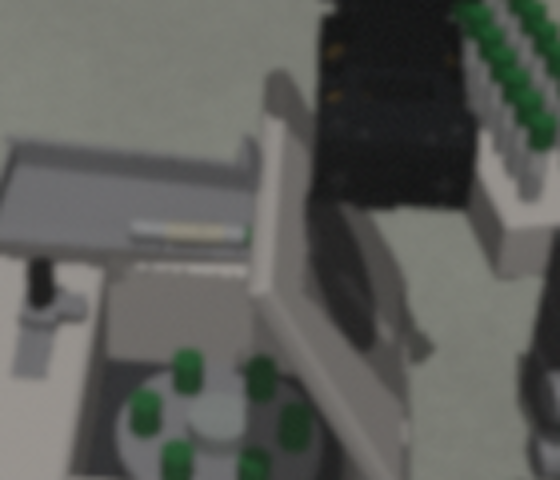

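```bash
python3 -m pendant '[[[0,0,0],[0,-0.014,0.001],0],[[0,0,0],[0,-0.026,0.002],0],[[0,0,0],[0,-0.0355,0.007],0],[[0,0,0],[0,-0.045,0.013],0],[[0,0,0],[0,-0.053,0.019],0],[[0,0,0],[0,-0.061,0.025],0],[[0,0,0],[0,-0.068,0.032],0],[[0,0,0],[0,-0.0755,0.039],0],[[0,0,0],[0,-0.0755,0.039],0]]'
python3 - <<'E'
from h import *
from plant import r
import cv2
p=np.load("p.npy");d=r.snapshot("side");s=r.get_state()
print(to_tool(s,p,[.0305,0,.2168]),cent(s,p),s["contact_force"])
a=d["image"][140:280,230:370,::-1]
cv2.imwrite("pics/s3.png",cv2.resize(a,None,fx=4,fy=4,interpolation=cv2.INTER_CUBIC))
E
```

```text
clock: 3.6
tool_pos: [0.616, -0.0838, 0.2165]
eef_rot: [0.796, 0.605, 0.001, 0.0]
contact_force: [0.4, 0.7, 0.2]
opening: 0.005
(array([ 0.0003, -0.0002, -0.0002]), 0.0) [ 0.0307 -0.0003  0.2166] [-0.69244748  1.01094834 -0.18101872]
```

View pics/s3.png

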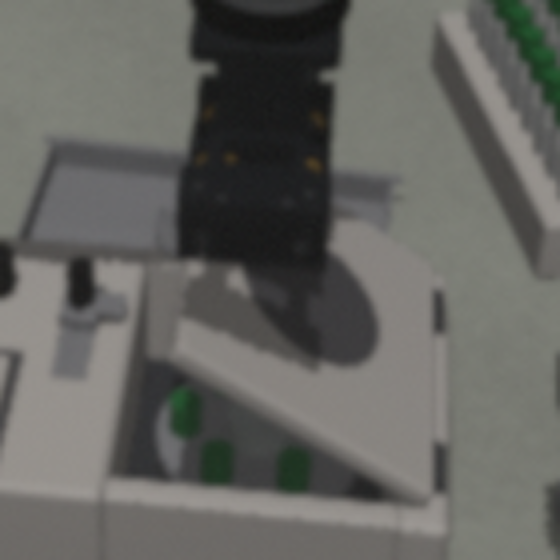

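The lid is following and is now at roughly 0.55 rad. I'll continue, slowing down towards the end.

```bash
python3 -m pendant '[[[0,0,0],[0,-0.006,0.008],0],[[0,0,0],[0,-0.012,0.0165],0],[[0,0,0],[0,-0.017,0.0255],0],[[0,0,0],[0,-0.0215,0.0345],0],[[0,0,0],[0,-0.025,0.044],0],[[0,0,0],[0,-0.028,0.053],0],[[0,0,0],[0,-0.029,0.058],0],[[0,0,0],[0,-0.030,0.062],0],[[0,0,0],[0,-0.0305,0.0655],0],[[0,0,0],[0,-0.031,0.069],0]]'
python3 -m pendant '[[[0,0,0],[0,0,0.002],0],[[0,0,0],[0,0,0.004],0],[[0,0,0],[0,0,0.006],0],[[0,0,0],[0,0,0.008],0],[[0,0,0],[0,0,0.008],0]]'
python3 - <<'E'
from h import *
from plant import r
p=np.load("p.npy");s=r.get_state()
print(cent(s,p),s["contact_force"])
E
```

```text
clock: 4.65
tool_pos: [0.5855, -0.076, 0.1464]
eef_rot: [0.797, 0.604, -0.001, -0.0]
contact_force: [-1.0, 0.1, 1.9]
opening: 0.006
clock: 5.15
tool_pos: [0.5858, -0.076, 0.143]
eef_rot: [0.797, 0.604, 0.0, 0.001]
contact_force: [-11.3, 1.3, 35.0]
opening: 0.004
[-0.0009 -0.0007  0.143 ] [-11.25964425   1.31288837  35.04203034]
```

```bash
python3 -m pendant '[[[0,0,0],[0,0,-0.03],0],[[0,0,0],[0,0,-0.07],0],[[0,0,0],[0.04,-0.033,-0.07],0],[[0,0,0],[0.079,-0.067,-0.07],0],[[0,0,0],[0.079,-0.067,-0.07],0],[[0,0,0],[0.079,-0.067,-0.07],0],[[0,0,0],[0.079,-0.067,-0.07],0]]'
python3 - <<'E'
from h import *
from plant import r
import cv2
p=np.load("p.npy");d=r.snapshot("side");e=r.snapshot("top");s=r.get_state()
print(to_tool(s,p,[-.068,.078,.151]),cent(s,p),s["contact_force"])
a=d["image"][155:305,200:350,::-1];b=e["image"][115:250,245:370,::-1]
cv2.imwrite("pics/s4.png",np.hstack([cv2.resize(i,(400,432),interpolation=cv2.INTER_CUBIC) for i in(a,b)]))
E
```

```text
clock: 5.85
tool_pos: [0.5436, 0.0167, 0.2087]
eef_rot: [0.797, 0.604, 0.0, 0.001]
contact_force: [-0.2, -0.6, 0.8]
opening: 0.008
(array([ 0.0014, -0.0016,  0.0575]), -0.003) [-0.0664  0.0767  0.2085] [ 0.1418564  -0.71241901  0.93608418]
```

View pics/s4.png

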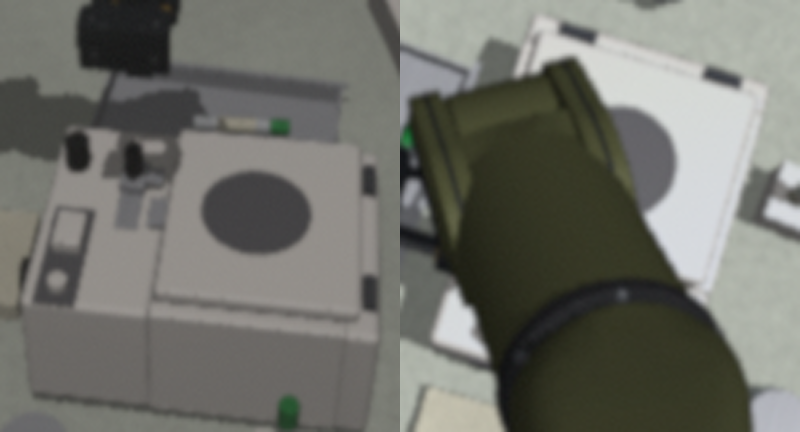

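The lid is flat and shut, the tab is showing beside the latch, and the sleeve is untouched. Next I'll descend beside the post.

```bash
python3 -m pendant '[[[0,0,0],[0.001,-0.001,0.03],0],[[0,0,0],[0.001,-0.001,0.057],0],[[0,0,0],[0.001,-0.001,0.057],0],[[0,0,0],[0.001,-0.001,0.057],0]]'
python3 - <<'E'
from h import *
from plant import r
import cv2
p=np.load("p.npy");d=r.snapshot("side");s=r.get_state()
print(to_tool(s,p,[-.068,.0255,.151]),cent(s,p),s["contact_force"])
a=d["image"][130:250,190:310,::-1]
cv2.imwrite("pics/s5.png",cv2.resize(a,None,fx=4,fy=4,interpolation=cv2.INTER_CUBIC))
E
```

```text
clock: 6.35
tool_pos: [0.5425, 0.0183, 0.1517]
eef_rot: [0.797, 0.604, -0.0, -0.0]
contact_force: [-0.5, -0.1, 0.5]
opening: 0.003
(array([-0.0534, -0.0003,  0.0014]), -0.001) [-0.0676  0.0789  0.1524] [-0.27171118 -0.60783793 -0.6391949 ]
```

View pics/s5.png

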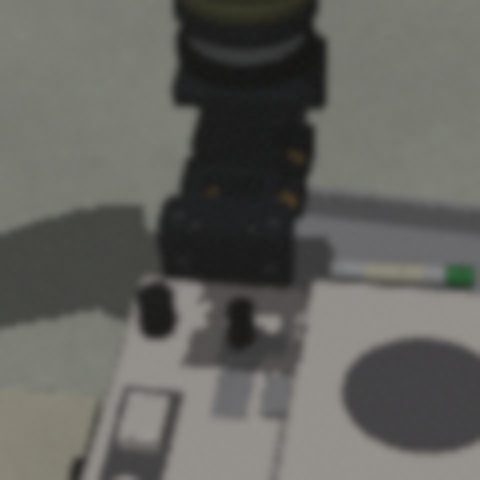

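The fingers are down behind the post, with no contact and the sleeve clear. I'll push towards -y.

```bash
python3 -m pendant '[[[0,0,0],[-0.010,0,0],0],[[0,0,0],[-0.018,0,0],0],[[0,0,0],[-0.026,0,0],0],[[0,0,0],[-0.034,0,0],0],[[0,0,0],[-0.042,0,0],0],[[0,0,0],[-0.048,0,0],0],[[0,0,0],[-0.052,0,0],0],[[0,0,0],[-0.052,0,0],0]]'
python3 -m pendant '[[[0,0,0],[-0.002,0,0],0],[[0,0,0],[-0.004,0,0],0],[[0,0,0],[-0.006,0,0],0],[[0,0,0],[-0.006,0,0],0]]'
python3 - <<'E'
from h import *
from plant import r
p=np.load("p.npy");s=r.get_state()
print(cent(s,p),Ro.from_quat(s["eef_rot"]).as_matrix().T@s["contact_force"])
E
```

```text
clock: 7.2
tool_pos: [0.5279, -0.0317, 0.1516]
eef_rot: [0.797, 0.604, -0.0, 0.0]
contact_force: [-0.2, -0.4, -0.3]
opening: 0.006
clock: 7.6
tool_pos: [0.5267, -0.0353, 0.1516]
eef_rot: [0.796, 0.605, 0.001, -0.001]
contact_force: [0.6, 4.4, -0.8]
opening: 0.008
[-0.0688  0.0226  0.1516] [ 4.41432588 -0.64260497  0.80301937]
```

```bash
python3 -m pendant '[[[0,0,0],[-0.002,0,0],0],[[0,0,0],[-0.004,0,0],0],[[0,0,0],[-0.004,0,0],0]]'
python3 - <<'E'
from h import *
from plant import r
p=np.load("p.npy");s=r.get_state()
print(cent(s,p),Ro.from_quat(s["eef_rot"]).as_matrix().T@s["contact_force"])
E
```

```text
clock: 7.9
tool_pos: [0.5266, -0.0357, 0.1517]
eef_rot: [0.795, 0.606, 0.003, -0.002]
contact_force: [1.0, 10.8, -0.7]
opening: -0.002
[-0.0688  0.0221  0.1517] [10.71586611 -1.90954706  0.80004373]
```

```bash
python3 -m pendant '[[[0,0,0],[0.01,0,0],0],[[0,0,0],[0.02,0,-0.01],0],[[0,0,0],[0.02,0,-0.05],0],[[0,0,0],[0,-0.02,-0.06],0],[[0,0,0],[-0.047,-0.044,-0.06],0],[[0,0,0],[-0.047,-0.044,-0.06],0],[[0,0,0],[-0.047,-0.044,-0.06],0],[[0,0,0],[-0.047,-0.044,-0.06],0]]'
python3 - <<'E'
from h import *
from plant import r
import cv2
p=np.load("p.npy");d=r.snapshot("side");s=r.get_state()
print(to_tool(s,p,[-.112,-.03,.14]),cent(s,p),s["contact_force"])
for y in (0,.005,.036):print(proj("side",world(p,[-.068,y,.158])))
a=d["image"][140:270,190:320,::-1]
cv2.imwrite("pics/s6.png",cv2.resize(a,None,fx=4,fy=4,interpolation=cv2.INTER_CUBIC))
E
```

```text
clock: 8.7
tool_pos: [0.4714, -0.0734, 0.2121]
eef_rot: [0.797, 0.605, 0.001, 0.0]
contact_force: [0.3, 0.4, -0.9]
opening: 0.008
(array([-0.0015, -0.0003,  0.072 ]), 0.001) [-0.1117 -0.0285  0.212 ] [ 0.28445     0.38959045 -0.13782179]
[247.46394918 216.4392955 ]
[247.79343671 214.89565737]
[249.7803112  205.58721644]
```

View pics/s6.png

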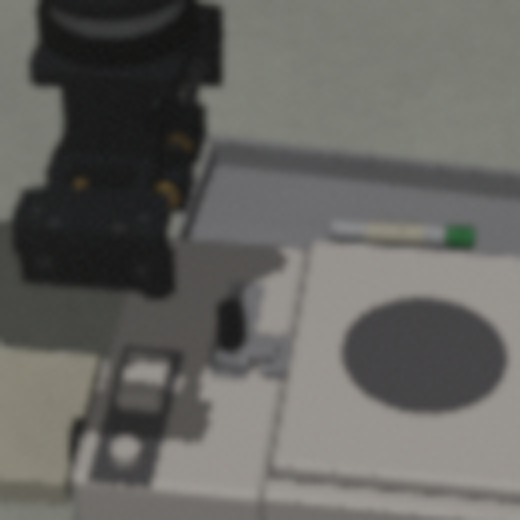

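The post top is at about (248,216) full-frame, matching y≈0, and its catch lies over the tab, so it is latched. Now the start key.

```bash
python3 -m pendant '[[[0,0,0],[-0.0015,0,0.03],0],[[0,0,0],[-0.0015,0,0.06],0],[[0,0,0],[-0.0015,0,0.07],0],[[0,0,0],[-0.0015,0,0.073],0],[[0,0,0],[-0.0015,0,0.076],0],[[0,0,0],[-0.0015,0,0.079],0],[[0,0,0],[-0.0015,0,0.081],0],[[0,0,0],[-0.0015,0,0.081],0]]'
python3 -m pendant '[[[0,0,0],[0,0,0.001],0],[[0,0,0],[0,0,0.002],0],[[0,0,0],[0,0,0.002],0]]'
```

```text
clock: 9.55
tool_pos: [0.4704, -0.0747, 0.1323]
eef_rot: [0.796, 0.605, 0.001, 0.0]
contact_force: [-3.2, 2.9, 12.6]
opening: -0.0
clock: 9.85
tool_pos: [0.4704, -0.0747, 0.1318]
eef_rot: [0.796, 0.605, 0.001, 0.001]
contact_force: [-5.8, 3.2, 31.5]
opening: 0.006
```

The key bottomed at the predicted 0.132, with the force rising past the spring. I'll release and retreat.

```bash
python3 -m pendant '[[[0,0,0],[0,0,-0.01],0],[[0,0,0],[0,0,-0.05],0],[[0,0,0],[0,0,-0.10],0],[[0,0,0],[0,0,-0.15],0],[[0,0,0],[0.04,-0.01,-0.17],0],[[0,0,0],[0.09,-0.01,-0.17],0],[[0,0,0],[0.14,-0.01,-0.17],0],[[0,0,0],[0.19,-0.01,-0.17],0],[[0,0,0],[0.24,-0.01,-0.17],0],[[0,0,0],[0.24,-0.01,-0.17],0]]'
python3 - <<'E'
from h import *
from plant import r
import cv2
d=r.snapshot("side");e=r.snapshot("top");s=r.get_state()
print(s["tool_pos"],s["contact_force"])
a=d["image"][155:305,200:350,::-1];b=e["image"][115:250,245:370,::-1]
cv2.imwrite("pics/s7.png",np.hstack([cv2.resize(i,(400,432),interpolation=cv2.INTER_CUBIC) for i in(a,b)]))
E
```

```text
clock: 10.85
tool_pos: [0.5259, 0.1678, 0.2996]
eef_rot: [0.793, 0.609, 0.004, -0.002]
contact_force: [-0.8, -1.1, 0.2]
opening: 0.004
[0.52522477 0.15961162 0.29898371] [ 0.17486677 -0.25802344 -0.17461384]
```

View pics/s7.png

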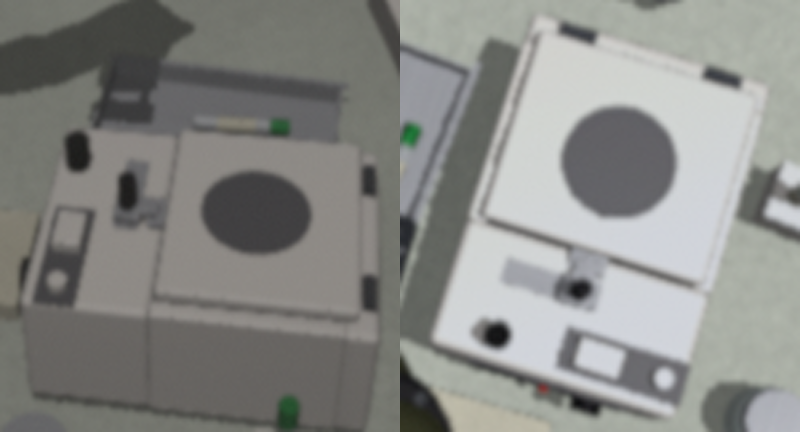

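Both views show the lid shut, the latch across over the tab, the key back up, and the sleeve and surroundings where they were.

```bash
python3 -c "
from plant import r
print(r.finish_job())"
```

```text
the job is handed in; nothing more can be done
None
```

The lid is shut, latched, and the start key has been pressed and released, in that order. I handed the job in at about 10.9 s of the 42 s allowed; no verdict came back.

- **Lid:** I followed its arc with the closed fingertips, slowing near the end. It stopped with the fingertips at 135 mm, the height given for a shut lid, and a final press of about 35 N. The pictures show it flat.
- **Latch:** I pushed the post towards -y until it stopped moving while the force rose to about 11 N, well above the 1.5 N friction. A picture put the post at about y = 2 mm by the fitted pose, within measuring error of the end stop. The final top view shows the catch over the tab.
- **Start key:** It bottomed after its full 6 mm of travel, the force peaking at about 32 N, then was released. It looks raised again in the last picture.
- **Surroundings:** The sleeve, the stop button and what shows of the tray and tubes look unchanged in the last crops. The jar and packet are only partly in them. The arm was clear of everything, with near-zero contact force.

Nothing failed. The centrifuge's outer corners were up to about 3 pixels off in the pose fit, but the start key, stop button and latch post fitted to within 1 pixel, and the contact heights matched.

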